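Feed a bar through the rolling mill's guard window and hold it at the nip

TASK

Pick up the silver bar that has the forged, tapered nose and pass it nose first and level through the feed window in the guard of the rolling mill, until the nose meets the rolls at the nip. Finish while still holding the bar there in the gripper, clear of the bench, with a light steady push against the rolls (a few newtons, not over 30), ready for me to start the mill. Leave the other things on the bench where they are.

Things in the scene. Friction and masses are not known exactly. Their poses are not given: they have to be found in the camera images.
- bar: the bar to be rolled: flat silver bar 150 mm long (x), 22 wide (y), 8 thick (z), 0.2 to 0.32 kg. Its last 28 mm towards +x are forged to a nose narrowing evenly to 12 mm wide, 6 mm thick; the -x end is cut square. Origin: middle of length and width, on its underside. Lies flat; nose points away from the robot, left, towards the robot or anything between; may trade places with the square-ended bar
- bar_nose (a point): centre of the flat tip of the bar's nose: 75 mm from the bar's origin along its x, at half its thickness
- mill: motorised rolling mill bolted to the bench, 170 x 215 mm, 250 high. Origin on the bench under the nip; its x is the feed direction (level, into the mill), within 0.3 rad of world +y; z up. The base plate (24 mm high) reaches 75 mm before the nip, the guard 63 mm; frames, yoke and screw handle (to 250 mm high) at most 35 mm; gearbox and motor on the side away from the robot
- mill_window (a point): centre of the guard's only feed window, in the outer face of its raised frame (44 x 30 mm outside), 95 mm above the bench, 63 mm before the nip. The opening is 24 mm wide, 10 high, 13 deep. The guard is an upright 5 mm sheet 132 mm wide, from 40 to 148 mm above the bench. Axes as mill
- mill_nip (a point): centre of the nip, midway between the two rolls on the feed line, 95 mm above the bench; axes as mill
- rolls: the mill's two steel rolls, one above the other, 50 mm in diameter, 96 mm long, lying across the feed direction with a 2 mm gap; locked by the gearbox and rigid. Frame as mill. A bar on the feed line meets both rolls when the tip of its nose is about 10 mm before mill_nip
- square_bar: bystander: silver bar 120 x 30 x 8 mm with two plain square ends; not for this job. Origin: centre of its underside, x along its length
- pliers: bystander: hand pliers with red handles, about 165 mm long, 14 mm high, lying flat. Origin on the bench near the pivot, x towards the jaws
- file: bystander: flat hand file with a wooden handle, 280 mm long, 24 mm high. Origin on the bench under its middle, x towards the blade's tip
- hammer: bystander: small hammer with a wooden handle, 220 mm long, 26 mm high. Origin on the bench under its middle, x towards the head
- bench_block: bystander: flat square steel bench block 64 x 64 x 19 mm. Origin: centre of its underside
- calipers: bystander: steel sliding calipers, 160 mm long, 9 mm high, lying flat. Origin on the bench under the middle of the beam
- tin: bystander: small round metal tin, 64 mm across, 25 mm high. Origin: centre of its underside

How it is judged:
By the outcome, as a careful person would: the job done as asked, in the order asked, and still so for the second after the job is handed in, while the arm keeps its last pose, push and grip.
It also fails if it takes over 51 s, if anything falls off the work surface, if the arm or the gripper's body presses on something with over 40 N, if the wrist force passes 120 N, or if a joint passes its speed limit or range.

ROBOT

A 7-joint arm with a two-finger parallel gripper is mounted at the origin on the work surface. World frame = base frame: x ahead of the robot, y to its left, z up, the work surface at z = 0. Lengths are in m, angles in rad, forces in N, time in s.
With the tool pointing down it reaches from about 0.4 to 0.9 m from the base axis. Payload 5.5 kg.
Tool frame: the origin (TCP) lies midway between the tips of the shut fingers; the grasp point (between the pads) lies 19 mm behind it (manip.grip_depth is the distance from the TCP to the grasp point, in m); z points along the fingers, y is the line along which they close (so a half turn about z gives the same grasp; the last joint's range is limited). The gripper opens to 92 mm and grips with 3 to 60 N. Pads are 19 mm wide; open, the fingers measure 130 mm over their backs; the gripper's body (75 mm by 190 mm) begins 47 mm behind the grasp point.
Start: joints at [-0.917, 0.501, -0.427, 1.55, 0.221, 1.138, -0.21], TCP at [0.248, 0.601, 0.227] pointing down, gripper open.
Joint ranges: [-2.88, 2.88], [-0.31, 2.03], [-1.54, 1.56], [0.2, 2.42], [-1.41, 4.55], [0.19, 2.02], [-2.57, 2.57]. Speed limits (rad/s): [2.57, 2.57, 3.14, 3.14, 3.14, 3.14, 3.14].

INTERFACE

Orientations are given as a unit quaternion [x, y, z, w].
In Python, from bench import manip, effector, viewer gives the robot as it stands. Calls block until the motion is done:
- manip.move_pose(position, orientation): joint-space move of the TCP to a pose.
- manip.servo_line(position, ori=None, vel=0.15): straight line of the TCP; ori=None keeps the orientation; vel is the mean speed in m/s.
- manip.movej(angles): joint-space move.
- effector.open_jaws() and effector.close(f_grip=None): open the fingers fully, or close them until they stop; f_grip is the grip in N (None keeps the last).
- manip.sleep(seconds).
- manip.solve_ik(position, orientation): joint angles nearest the present ones, or None.
- viewer.get_image(name): name is "scene" or "top" or "wrist"; returns the picture (400x640x3 uint8, red, green, blue); there is no depth.
- viewer.get_calibration(name): a dict with "vfov" (degrees; the focal length in pixels is half the picture's height over the tangent of half this angle, whatever the lens; pixels are square), "cx", "cy" (the principal point, pixels), "eye" and "attitude" of the camera in the world. Camera axes: x right, y down, z forward; pixel columns grow to the right and rows downward; lengths in m; the calibration is good to about 2 mm. A picture is of the moment at which its call begins: read the wrist's pose just before it. get_calibration takes no time and is no camera call; for the wrist camera it gives the pose at the moment of the call.
A pose or a line that the arm cannot do raises manip.PlanningError and nothing moves.
- manip.hand_in(): hands the job in; it is judged then, once.
Readings, each from a call of its own:
- manip.current_clock(): time.
- manip.current_q(): joint angles.
- manip.current_joint_velocities(): joint speeds.
- manip.current_tau(): joint torques, N m.
- manip.current_tool_pos(): TCP position.
- manip.current_tcp_rot(): TCP orientation.
- manip.current_force(): force on the tool from outside, world axes, zero at the start.
- manip.current_wrist_torque(): the same for the moment, N m.
- manip.current_finger_gap(): finger opening in m.
- manip.current_gripper_force(): force on a finger pad.
Only numpy, scipy, OpenCV 4.12 (cv2) and the standard library are available. Lean on these libraries where they do the work, as an engineer would, in place of code of your own. Each camera call takes 0.05 s, during which the arm holds its last target. There are 200 camera calls.

## Working session

There is one attempt and no reset: what is moved stays moved. The work goes in short steps, each a Python script; the robot and the scene stay as the last script left them, time stands still between calls to the robot, and variables do not carry over. Pictures are saved under pics/ and viewed, at most 10 in all, crops included, and the job is handed in when it is done.

```bash
mkdir -p pics; ls; python3 - <<'E'
from bench import manip, effector, viewer
import cv2
for n in ["scene","top","wrist"]:
    print(n,viewer.get_calibration(n)); cv2.imwrite(f"pics/{n}0.png",viewer.get_image(n)[:,:,::-1])
print(manip.current_clock(),manip.current_tcp_rot(),manip.grip_depth)
E
```

```text
pics
scene {'vfov': 56.16160989343806, 'cx': 315.31770323814186, 'cy': 202.13024481835592, 'eye': array([0.93188024, 0.45827948, 0.93904227]), 'attitude': array([ 0.27816355,  0.90137603, -0.31532067, -0.1035334 ])}
top {'vfov': 50.077111965672984, 'cx': 316.1019868028525, 'cy': 200.05843760316125, 'eye': array([ 0.35641423, -0.10314275,  1.14207136]), 'attitude': array([-0.69273305,  0.71509643, -0.05290774,  0.07719321])}
wrist {'vfov': 71.43748816325906, 'cx': 314.89248005340505, 'cy': 196.42648255962223, 'eye': array([0.18071487, 0.62839717, 0.3835955 ]), 'attitude': array([0.82309255, 0.55132603, 0.0746721 , 0.11394009])}
0.15 [ 1.94113905e-01  9.80978716e-01 -7.16535035e-04 -1.92553313e-04] 0.0188
```

View pics/scene0.png

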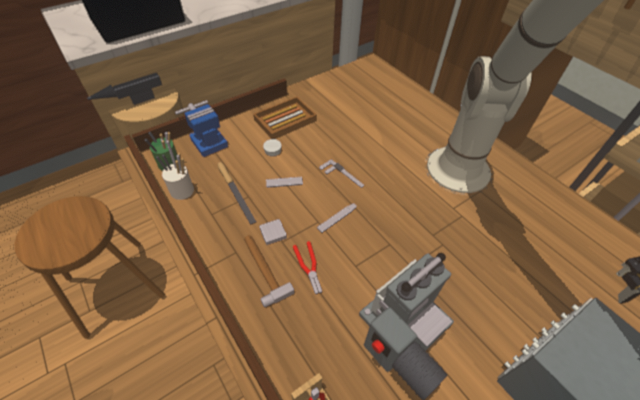

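View pics/top0.png

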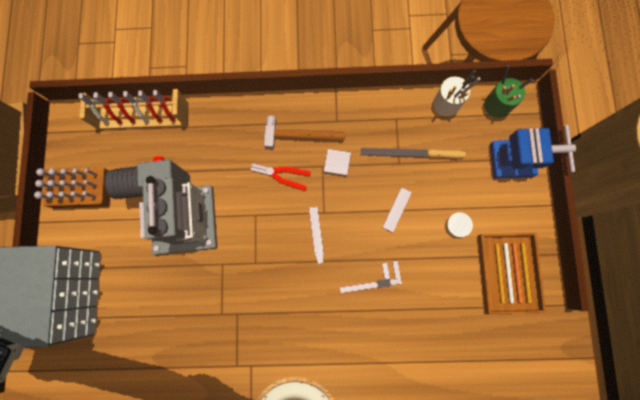

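The scene picture shows two silver bars, at (338,217) and (284,182), with the mill at about (410,330). In the top view the narrow bar is at (317,235), the wide one at (398,210), and the mill is at (180,215) with its feed side facing right. Next I'll measure the bars in the top view and enlarge the bar and mill.

```bash
cat > h.py <<'E'
import numpy as np, cv2
from scipy.spatial.transform import Rotation as R
from bench import manip, effector, viewer
def ray(c,px):
    f=200/np.tan(np.radians(c['vfov']/2)); px=np.atleast_2d(px).astype(float)
    d=np.c_[(px[:,0]-c['cx'])/f,(px[:,1]-c['cy'])/f,np.ones(len(px))]
    return R.from_quat(c['attitude']).apply(d)
def plane(c,px,z):
    d=ray(c,px); return c['eye']+d*((z-c['eye'][2])/d[:,2])[:,None]
def proj(c,P):
    f=200/np.tan(np.radians(c['vfov']/2))
    p=R.from_quat(c['attitude']).inv().apply(np.atleast_2d(P)-c['eye'])
    return p[:,:2]/p[:,2:]*f+[c['cx'],c['cy']]
def silver(im,smax=60,vmin=120):
    h=cv2.cvtColor(im,cv2.COLOR_RGB2HSV)
    return ((h[...,1]<smax)&(h[...,2]>vmin)).astype(np.uint8)*255
def blobs(m,c,z,amin=60):
    for k in cv2.findContours(m,cv2.RETR_EXTERNAL,cv2.CHAIN_APPROX_NONE)[0]:
        if cv2.contourArea(k)<amin: continue
        p=plane(c,k[:,0,:],z)[:,:2]
        r=cv2.minAreaRect(p.astype(np.float32)*1000)
        yield k[:,0,:].mean(0).round(),r,cv2.contourArea(k)
E
python3 - <<'E'
from h import *
for n in ["top","scene"]:
    im=cv2.imread(f"pics/{n}0.png")[:,:,::-1].copy(); c=viewer.get_calibration(n)
    for px,r,a in blobs(silver(im),c,0.008): 
        if a<3000: print(n,px,np.round(r[0]),np.round(r[1]),round(r[2]),a)
t=cv2.imread("pics/top0.png"); s=cv2.imread("pics/scene0.png")
a=cv2.resize(t[140:280,120:220],(400,560),interpolation=cv2.INTER_CUBIC)
b=cv2.resize(t[180:280,290:420],(400,308),interpolation=cv2.INTER_CUBIC)
d=cv2.resize(s[240:340,350:470],(400,252)[:2],interpolation=cv2.INTER_CUBIC)
cv2.imwrite("pics/z1.png",np.hstack([a,np.vstack([b,d])]))
print(plane(viewer.get_calibration("top"),[[317,235],[398,210],[214,248],[209,187],[462,225]],0.01).round(3))
E
```

```text
top [296. 393.] [86. -3.] [150.  37.] 89 544.0
top [ 63. 325.] [260. 608.] [23. 71.] 90 68.5
top [ 75. 323.] [263. 577.] [68. 21.] 4 64.0
top [ 86. 322.] [267. 549.] [63. 21.] 0 63.5
top [359. 287.] [ 336. -173.] [12. 98.] 7 132.5
top [ 88. 292.] [341. 549.] [21. 65.] 90 61.5
top [ 77. 293.] [341. 578.] [67. 23.] 0 62.0
top [ 65. 294.] [341. 609.] [24. 70.] 90 67.5
top [392. 274.] [ 369. -256.] [54. 39.] 7 135.5
top [ 90. 264.] [415. 549.] [66. 21.] 0 60.5
top [ 79. 264.] [417. 578.] [23. 69.] 90 61.5
top [ 68. 263.] [420. 609.] [74. 23.] 0 72.0
top [508. 273.] [ 362. -556.] [  7. 145.] 90 107.5
top [160. 247.] [455. 353.] [30. 41.] 2 142.5
top [459. 224.] [ 490. -443.] [62. 61.] 41 431.0
top [316. 234.] [475. -66.] [146.  20.] 6 341.5
top [397. 210.] [ 535. -281.] [ 28. 118.] 62 413.5
top [208. 217.] [535. 229.] [167.  33.] 7 363.5
top [188. 211.] [553. 282.] [157.  28.] 4 270.5
top [261. 169.] [660.  80.] [59. 18.] 74 105.5
top [156. 200.] [589. 372.] [210.  92.] 6 1380.0
top [337. 162.] [ 672. -127.] [63. 64.] 79 467.5
top [533. 146.] [ 698. -658.] [94. 13.] 0 129.0
top [539. 145.
[... 773 characters left out ...]
9.] 70 475.0
scene [329. 166.] [ 370. -257.] [58. 43.] 6 69.5
scene [458. 171.] [21.  4.] [181. 212.] 21 1340.5
scene [272. 146.] [ 480. -456.] [69. 58.] 59 171.5
scene [285. 118.] [ 358. -565.] [ 17. 148.] 90 67.5
scene [200. 113.] [ 620. -771.] [32. 98.] 90 99.5
scene [495. 110.] [-365. -136.] [70. 81.] 56 125.5
scene [191. 106.] [ 633. -834.] [131.  44.] 13 81.0
scene [526.  84.] [-638. -192.] [176.  31.] 27 102.0
scene [600.  86.] [-877.  -10.] [370. 254.] 90 2341.5
scene [486.  75.] [-542. -326.] [306.  49.] 40 223.0
scene [445.  46.] [-624. -641.] [933.  12.] 35 95.5
[[ 0.474 -0.067  0.01 ]
 [ 0.534 -0.284  0.01 ]
 [ 0.448  0.208  0.01 ]
 [ 0.615  0.225  0.01 ]
 [ 0.488 -0.449  0.01 ]]
```

View pics/z1.png

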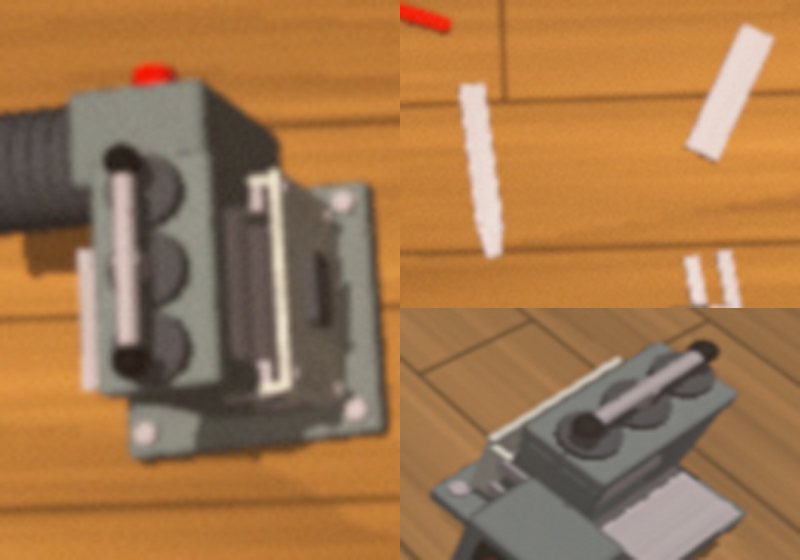

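The close-up shows the left bar narrowing at its lower end (492,252 in the crop), so its nose points towards the robot. The bar at (735,90) is square at both ends. The mill's guard faces right, with the window frame at about (318,290) in the crop. I'll get wrist-camera geometry and plan close looks.

```bash
cat >> h.py <<'E'
def tcp(): return np.array(manip.current_tool_pos()),R.from_quat(manip.current_tcp_rot())
def down(yaw):  # tool z down, tool x at world yaw
    x=np.array([np.cos(yaw),np.sin(yaw),0]); z=np.array([0,0,-1.]); 
    return R.from_matrix(np.c_[x,np.cross(z,x),z])
E
python3 - <<'E'
from h import *
p,r=tcp(); c=viewer.get_calibration("wrist")
o=r.inv().apply(c['eye']-p); rc=r.inv()*R.from_quat(c['attitude'])
print(o.round(4)); print(rc.as_matrix().round(3)); np.savez("cam.npz",o=o,q=rc.as_quat())
# feasibility
for yaw in (96,-84):
    for d in (0.09,0.11):
        try: print(yaw,d,np.round(manip.solve_ik([0.524+.1*d,0.291-d,0.09],down(np.radians(yaw)).as_quat()),2))
        except Exception as e: print(e)
for yaw in (186,6): print(yaw,manip.solve_ik([0.475,-.066,0.003],down(np.radians(yaw)).as_quat()))
# views of the guard: camera at eye looking at the window
for eye in ([.535,.02,.20],[.53,0.0,.25],[.5,.0,.3],[.48,.05,.3]):
  for roll in range(0,360,30):
    z=np.array([.53,.228,.095])-eye; z/=np.linalg.norm(z)
    x=np.cross(z,[0,0,1]); x/=np.linalg.norm(x); C=R.from_matrix(np.c_[x,np.cross(z,x),z])*R.from_euler('z',roll,degrees=True)
    T=C*rc.inv(); pos=np.array(eye)-T.apply(o)
    try: q=manip.solve_ik(pos,T.as_quat())
    except Exception as e: q=None
    if q is not None: print(eye,roll,pos.round(3),np.round(q,2))
E
```

```text
[ 0.0723  0.0002 -0.1578]
[[-0.    -0.963 -0.27 ]
 [ 1.     0.    -0.001]
 [ 0.001 -0.27   0.963]]
96 0.09 [-0.32  0.5  -0.11  1.87  0.08  0.78 -0.37]
96 0.11 [-0.3   0.49 -0.1   1.88  0.07  0.77 -0.32]
-84 0.09 [ 0.12  0.6  -0.69  1.86  0.49  0.86  2.43]
-84 0.11 [ 0.15  0.59 -0.68  1.87  0.48  0.86  2.47]
186 [ 0.24949306  0.54205523 -0.19945017  2.1121778   0.21258049  0.50575775
  1.56692537]
6 [-0.10926415  0.5446302   0.22897759  2.12426898 -0.24904774  0.49736845
 -1.15867565]
[0.535, 0.02, 0.2] 0 [0.532 0.161 0.099] [ 0.76  1.12 -0.59  1.8  -0.81  1.12  1.01]
[0.535, 0.02, 0.2] 30 [0.518 0.162 0.102] [ 0.74  1.02 -0.49  1.96 -1.03  1.05  0.7 ]
[0.535, 0.02, 0.2] 60 [0.508 0.166 0.111] [ 0.64  0.87 -0.38  2.11 -1.25  1.02  0.34]
[0.535, 0.02, 0.2] 90 [0.504 0.172 0.123] [ 0.55  0.71 -0.32  2.2  -1.35  0.95 -0.19]
[0.535, 0.02, 0.2] 120 [0.508 0.179 0.135] [ 0.56  0.6  -0.42  2.19 -1.23  0.8  -0.92]
[0.535, 0.02, 0.2] 150 [0.518 0.183 0.144] [ 0.12  0.52  0.01  2.11 -1.19  0.98 -1.59]
[0.535, 0.02, 0.2] 180 [0.531 0.185 0.147] [-0.57  0.78  0.9   1.98 -1.36  1.52 -2.08]
[0.535,
[... 2614 characters left out ...]
 0.67  0.63]
[0.48, 0.05, 0.3] 120 [0.491 0.177 0.182] [ 0.3   0.15 -0.43  2.34 -1.11  0.41 -1.57]
[0.48, 0.05, 0.3] 150 [0.503 0.181 0.188] [-1.25  0.5   1.37  2.24 -1.26  0.99 -2.05]
[0.48, 0.05, 0.3] 180 [0.517 0.18  0.191] [ 0.9   0.61 -1.29  2.03  0.3   0.68  2.4 ]
[0.48, 0.05, 0.3] 210 [0.529 0.174 0.188] [ 0.89  0.77 -1.3   1.91  0.32  0.85  1.94]
[0.48, 0.05, 0.3] 240 [0.536 0.164 0.182] [ 0.18  0.47 -0.17  1.86 -0.65  1.03  2.34]
[0.48, 0.05, 0.3] 270 [0.537 0.153 0.173] [ 0.26  0.54 -0.17  1.86 -0.77  1.1   1.99]
[0.48, 0.05, 0.3] 300 [0.531 0.145 0.164] [ 0.33  0.59 -0.16  1.92 -0.9   1.11  1.68]
[0.48, 0.05, 0.3] 330 [0.519 0.14  0.157] [ 0.4   0.59 -0.16  2.04 -1.07  1.07  1.37]
```

```bash
cat >> h.py <<'E'
_c=np.load("cam.npz"); CO=_c['o']; CQ=R.from_quat(_c['q'])
def camview(eye,at):
    eye=np.array(eye,float); z=np.array(at)-eye; z/=np.linalg.norm(z)
    x=np.cross(z,[0,0,1]); x/=np.linalg.norm(x)
    T=R.from_matrix(np.c_[x,np.cross(z,x),z])*CQ.inv()
    return eye-T.apply(CO),T.as_quat()
def shot(name):
    c=viewer.get_calibration("wrist"); im=viewer.get_image("wrist")
    cv2.imwrite(f"pics/{name}.png",im[:,:,::-1])
    np.savez(f"pics/{name}.npz",**{k:np.array(v) for k,v in c.items()}); return im,c
def load(name): return cv2.imread(f"pics/{name}.png")[:,:,::-1].copy(),dict(np.load(f"pics/{name}.npz"))
E
python3 - <<'E'
from h import *
p,r=tcp(); t=manip.current_clock
manip.servo_line([p[0],p[1],.4],vel=.3); print(t())
manip.servo_line([.42,.0,.40],vel=.4); print(t())
for i,x in enumerate((.50,.57)):
    manip.move_pose(*camview([x,-.01,.22],[.53,.228,.07])); print(t(),manip.current_q().round(2) if hasattr(manip.current_q(),'round') else manip.current_q())
    shot(f"g{i}")
a=[cv2.imread(f"pics/g{i}.png") for i in (0,1)]
cv2.imwrite("pics/g01.png",np.hstack([cv2.resize(k[20:320,160:480],(400,375)) for k in a]))
E
```

```text
0.875
2.5833
3.8583 [ 0.21  0.91  0.22  1.97 -1.33  1.51  1.35]
4.3083 [ 0.17  1.    0.2   1.66 -1.13  1.65  1.21]
```

View pics/g01.png

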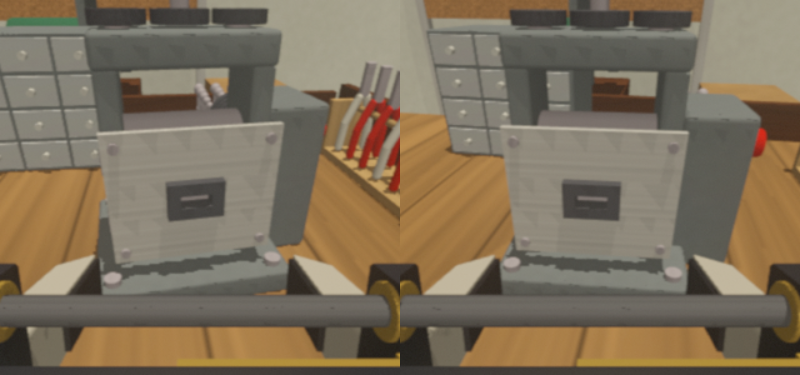

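Both views show the light guard plate with the dark window frame (crop positions (195,200) and (591,200)) and a slot in it. I'll segment the frame's quad and triangulate it.

```bash
python3 - <<'E'
from h import *
Q=[];C=[]
for i in (0,1):
    im,c=load(f"g{i}"); g=cv2.cvtColor(im,cv2.COLOR_RGB2GRAY)
    x0,y0=(160+140*.8,20+140*.8) ; 
    cx=160+(195 if i==0 else 191)*.8; cy=20+200*.8
    m=np.zeros_like(g); X0,X1,Y0,Y1=int(cx-35),int(cx+35),int(cy-28),int(cy+28)
    m[Y0:Y1,X0:X1]=(g[Y0:Y1,X0:X1]<110)*255
    ks=cv2.findContours(m,cv2.RETR_EXTERNAL,cv2.CHAIN_APPROX_NONE)[0]; k=max(ks,key=cv2.contourArea)[:,0,:]
    k=cv2.convexHull(k)[:,0,:]
    ap=cv2.approxPolyDP(k,3,True)[:,0,:]
    print(i,cv2.contourArea(k),ap.tolist())
    s=k.sum(1);d=k[:,0]-k[:,1]
    q=np.array([k[s.argmin()],k[d.argmax()],k[s.argmax()],k[d.argmin()]],float)
    Q.append(q);C.append(c)
    for zz,j in ((.110,[0,1]),(.080,[3,2])): print(plane(c,q[j],zz).round(4).tolist())
def tri(pxs):
    A=np.zeros((3,3));b=np.zeros(3)
    for c,p in zip(C,pxs):
        d=ray(c,p)[0];d/=np.linalg.norm(d);M=np.eye(3)-np.outer(d,d);A+=M;b+=M@c['eye']
    return np.linalg.solve(A,b)
P=np.array([tri([Q[0][j],Q[1][j]]) for j in range(4)]); print(P.round(4)); print("centre",P.mean(0).round(4))
w=(P[1]-P[0]+P[2]-P[3])/2; print("w",np.linalg.norm(w),"yaw",np.degrees(np.arctan2(w[0],-w[1]))-0, np.degrees(np.arctan2(w[1],w[0]))+90)
# guard plate top corners yaw: bright plate
for i in (0,1):
    im,c=load(f"g{i}")
    h=(np.array([[100,134],[283,124],[112,265],[277,238]]) if i==0 else np.array([[503,127],[686,131],[511,250],[680,253]])-[400,0])*.8+[160,20]
    a=plane(c,h[:2],.148); print(a.round(4).tolist(), np.degrees(np.arctan2(*(a[1]-a[0])[[1,0]]))+90,np.linalg.norm(a[1]-a[0]))
E
```

```text
0 1450.0 [[338, 162], [338, 192], [294, 195], [293, 166]]
[[0.5092, 0.2218, 0.11], [0.5517, 0.2254, 0.11]]
[[0.5098, 0.218, 0.08], [0.5522, 0.2205, 0.08]]
1 1429.0 [[290, 165], [336, 166], [335, 195], [291, 194]]
[[0.5098, 0.219, 0.11], [0.5521, 0.2247, 0.11]]
[[0.5102, 0.2164, 0.08], [0.5527, 0.2223, 0.08]]
[[0.5092 0.2213 0.1096]
 [0.5519 0.2264 0.1094]
 [0.5527 0.223  0.079 ]
 [0.5098 0.2181 0.0795]]
centre [0.5309 0.2222 0.0943]
w 0.04309250361157252 yaw 96.67724888861774 96.67724888861774
[[0.4671, 0.2209, 0.148], [0.5946, 0.2288, 0.148]] 93.54128842261103 0.12769860124397692
[[0.4681, 0.2199, 0.148], [0.5949, 0.2351, 0.148]] 96.83868702486109 0.1276514259493064
```

The frame measures 43.1 × 30 mm with its centre at z = 94.3 mm, against 44 × 30 mm and 95 mm given, so that holds. Now a wrist look over the bar.

```bash
python3 - <<'E'
from h import *
manip.move_pose([.475,-.066,.17],down(np.radians(6)).as_quat()); print(manip.current_clock(),np.round(manip.current_q(),2))
im,c=shot("b0")
for px,r,a in blobs(silver(im),c,.008,300): print(px,np.round(r[0],1),np.round(r[1],1),round(r[2],1),a)
C=[load(f"g{i}")[1] for i in (0,1)]
h0=np.array([[100,134],[283,124]])*.8+[160,20]; h1=np.array([[103,127],[286,131]])*.8+[160,20]
P=[]
for j in (0,1):
    A=np.zeros((3,3));b=np.zeros(3)
    for cc,p in zip(C,(h0[j],h1[j])):
        d=ray(cc,p)[0];d/=np.linalg.norm(d);M=np.eye(3)-np.outer(d,d);A+=M;b+=M@cc['eye']
    P.append(np.linalg.solve(A,b))
print(np.round(P,4),np.degrees(np.arctan2(P[1][1]-P[0][1],P[1][0]-P[0][0]))+90)
E
```

```text
6.4583 [-0.3   0.25  0.44  2.05 -0.14  0.87 -1.25]
[135. 388.] [136.5 166.6] [ 28.6 254.9] 5.9 2284.5
[377. 292.] [ 336.9 -164.6] [13.6 85.1] 6.0 505.0
[629. 210.] [ 477.7 -444.6] [68.2 31.5] 23.5 1045.5
[316. 170.] [487.3 -65.5] [121.3  22.1] 5.5 1558.5
[511. 149.] [ 534.5 -282.9] [ 30.9 120. ] 62.0 2736.0
[ 43. 100.] [529.1 246.3] [175.5  51.9] 4.6 3437.0
[397.  15.] [ 659.7 -127.9] [66.3 38.4] 78.8 2016.0
[[0.4668 0.2228 0.1472]
 [0.5942 0.2282 0.1492]] 92.41896644650087
```

View pics/b0.png

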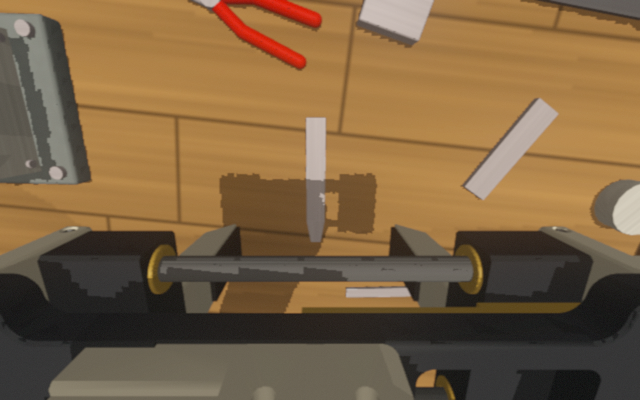

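The wrist view shows the bar upright at (316,118) to (316,241), nose at the bottom, with the square bar at (510,150), and the mill base edge on the left from (45,15) to (88,182). I'll compute exact values and grasp.

```bash
python3 - <<'E'
from h import *
im,c=load("b0"); h=cv2.cvtColor(im,cv2.COLOR_RGB2HSV).astype(int)
mid=[];rows=[]
for y in range(112,250):
    r=h[y,290:345]; ok=np.where((r[:,1]<95)&(r[:,2]>60))[0]
    if len(ok)>5: mid.append([290+ok.mean(),y]); rows.append((y,len(ok)))
print(rows[:3],rows[60:62],rows[-30::4],rows[-1])
mid=np.array(mid); P=plane(c,mid,.008)
b=P[5:95]; v=np.linalg.svd(b[:,:2]-b[:,:2].mean(0))[2][0]; v*=-np.sign(v[0])
s=(P[:,:2]-b[:,:2].mean(0))@v
lo,hi=s.min(),s.max(); m=b[:,:2].mean(0)
print("yaw nose",np.degrees(np.arctan2(v[1],v[0])),"len",hi-lo,"nose",m+v*hi,"rear",m+v*lo,"origin by rear",m+v*(lo+.075))
e=plane(c,[[45,15],[88,182]],.024); d=e[0]-e[1]; print("base",e.round(4).tolist(),np.degrees(np.arctan2(d[1],d[0]))+90,np.linalg.norm(d))
E
```

```text
[(117, 19), (118, 20), (119, 20)] [(177, 20), (178, 20)] [(212, 19), (216, 19), (220, 19), (224, 17), (228, 15), (232, 14), (236, 13), (240, 11)] (241, 10)
yaw nose -174.36077499759963 len 0.14892685955438803 nose [ 0.40034933 -0.0738641 ] rear [ 0.54855544 -0.05922992] origin by rear [ 0.47391841 -0.06659974]
base [[0.6148, 0.2083, 0.024], [0.4526, 0.1862, 0.024]] 97.7768766591455 0.16372785999642528
```

```bash
python3 - <<'E'
from h import *
yaw=np.radians(185.64); v=np.array([np.cos(yaw),np.sin(yaw)])
g=np.array([.4745,-.0665])-.006*v; o=down(yaw-np.pi).as_quat()
manip.move_pose([*g,.08],o); manip.servo_line([*g,.003],vel=.12)
print(tcp()[0],manip.current_force())
effector.close(f_grip=50); print(manip.current_finger_gap(),manip.current_gripper_force(),manip.current_force())
manip.servo_line([*g,.16],vel=.2); manip.sleep(.2)
print(manip.current_finger_gap(),manip.current_force(),manip.current_wrist_torque(),manip.current_clock(),np.round(manip.current_q(),2))
shot("l0")
E
```

```text
[ 0.48128463 -0.06605786  0.00382214] [ 0.31122905 -0.36309985  0.1996527 ]
0.020801548560420557 49.99884009361267 [-0.00259087 -0.63207076 -0.82190708]
0.020871406553762267 [-0.1858594  -0.21305154 -2.50296464] [-0.0579868   0.22457049  0.03014535] 9.9917 [-0.31  0.28  0.45  2.04 -0.16  0.85 -1.24]
```

View pics/l0.png

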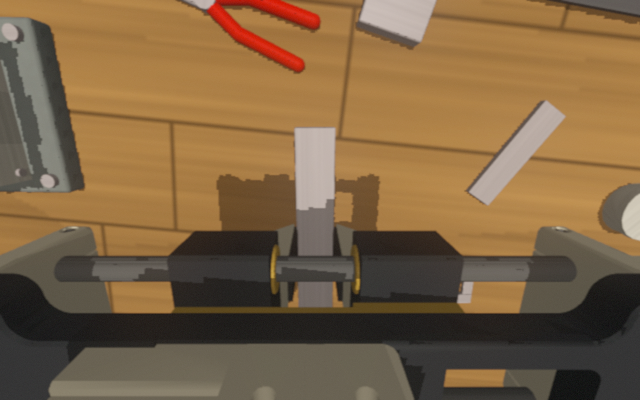

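The bar is held centrally: its rear end is visible at (315,128) and it runs back through the fingers. Next I'll spin it high and move in front of the window.

```bash
python3 - <<'E'
from h import *
im,c=load("l0"); h=cv2.cvtColor(im,cv2.COLOR_RGB2HSV).astype(int)
f=200/np.tan(np.radians(c['vfov']/2))
for y in (124,126,127,128,129,130,135,150,165,180,195,205):
    r=h[y,270:360]; ok=np.where((r[:,1]<95)&(r[:,2]>60))[0]; print(y,len(ok),ok.mean()+270 if len(ok) else 0)
W=np.array([.531,.2222]); yaw=np.radians(96.5); u=np.array([np.cos(yaw),np.sin(yaw)]); o=down(yaw-np.pi).as_quat()
manip.move_pose([*(W-.21*u),.29],o); print(manip.current_clock(),np.round(manip.current_q(),2))
manip.servo_line([*(W-.11*u),.18],vel=.25)
manip.servo_line([*(W-.11*u),.0948],vel=.2); manip.sleep(.3)
print(manip.current_clock(),tcp()[0],tcp()[1].as_quat(),o,np.round(manip.current_q(),2),manip.current_force())
shot("p0")
E
```

```text
124 0 0
126 0 0
127 40 314.5
128 42 314.5
129 42 314.5
130 42 314.5
135 42 314.5
150 40 314.5
165 40 314.5
180 40 314.5
195 40 314.5
205 39 314.0
11.25 [-1.03  0.57  1.36  1.76 -0.58  1.3  -2.56]
12.8667 [0.54414516 0.11306334 0.09580456] [ 7.46111864e-01 -6.65820059e-01  4.00233720e-04 -7.58600365e-04] [ 0.74605738 -0.66588167  0.         -0.        ] [-1.09  0.85  1.21  1.93 -0.94  1.07 -2.49] [ 0.42127931  0.46668852 -2.75936059]
```

View pics/p0.png

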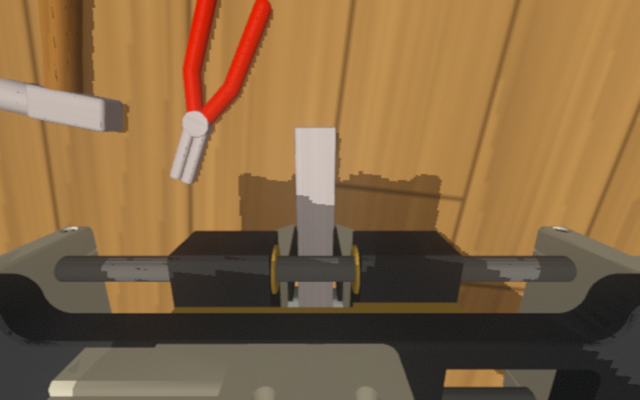

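The bar is still level and central in the pads (width 42→39 px along it, as expected when level). The mill is hidden behind the hand from here. I'll correct the steady tracking offset and feed in small force-monitored steps.

```bash
cat > feed.py <<'E'
from h import *
W=np.array([.531,.2222,.0948]); yaw=np.radians(96.5)
u=np.array([np.cos(yaw),np.sin(yaw),0]); n=np.array([-u[1],u[0],0]); o=down(yaw-np.pi).as_quat()
def loc(p): d=p-W; return np.array([d@u,d@n,d[2]])*1000   # mm: feed, lateral, up
def wpt(s): return W+(s[0]*u+s[1]*n+s[2]*np.array([0,0,1]))/1000
def force(k=3):
    F=[]
    for _ in range(k): F.append(manip.current_force()); manip.sleep(.02)
    F=np.mean(F,0); return np.array([F@u,F@n,F[2]])
E
python3 - <<'E'
from feed import *
import json
b=np.zeros(3)
for _ in range(2):
    manip.servo_line(wpt(np.array([-105.,0,0])+b),o,vel=.05); manip.sleep(.2)
    b+=np.array([-105.,0,0])-loc(tcp()[0])
manip.servo_line(wpt(np.array([-105.,0,0])+b),o,vel=.05); manip.sleep(.2)
print("bias",b,loc(tcp()[0])); F0=force(8); print("F0",F0)
adj=np.zeros(3)
for s in np.arange(-100,-49,4.):
    manip.servo_line(wpt(np.array([s,0,0])+b+adj),o,vel=.04); manip.sleep(.08)
    F=force()-F0; print(s,loc(tcp()[0]).round(2),F.round(2),adj.round(2),round(manip.current_clock(),1))
    if abs(F[0])>8 or np.abs(F[1:]).max()>12: print("stop"); break
    for i in (1,2):
        if abs(F[i])>1.5: adj[i]+=np.clip(.15*F[i],-.6,.6)
json.dump(dict(b=b.tolist(),F0=F0.tolist(),adj=adj.tolist(),s=float(s)),open("st.json","w"))
E
```

```text
bias [ 0.04807089 -0.01240612 -0.00086919] [-1.04942484e+02 -1.07390772e-02 -2.06544321e-02]
F0 [-0.30545221  0.05063705 -2.8359613 ]
-100.0 [-9.995e+01 -0.000e+00 -2.000e-02] [-0.25  0.07 -0.11] [0. 0. 0.] 14.8
-96.0 [-9.599e+01  3.000e-02 -2.000e-02] [ 0.13 -0.03  0.05] [0. 0. 0.] 15.2
-92.0 [-9.197e+01 -2.000e-02 -1.000e-02] [ 0.64 -0.54 -0.48] [0. 0. 0.] 15.6
-88.0 [-8.798e+01  1.000e-02 -1.000e-02] [0.48 0.06 0.14] [0. 0. 0.] 16.0
-84.0 [-8.399e+01  1.000e-02  1.000e-02] [0.29 0.22 0.11] [0. 0. 0.] 16.3
-80.0 [-8.002e+01  1.000e-02  0.000e+00] [-0.35 -0.29  0.22] [0. 0. 0.] 16.7
-76.0 [-7.597e+01  2.000e-02 -2.000e-02] [ 0.47 -0.65 -0.28] [0. 0. 0.] 17.1
-72.0 [-7.201e+01  2.000e-02 -3.000e-02] [0.37 0.07 0.27] [0. 0. 0.] 17.5
-68.0 [-6.797e+01  1.000e-02 -1.000e-02] [0.51 0.18 0.48] [0. 0. 0.] 17.9
-64.0 [-6.396e+01  2.000e-02 -3.000e-02] [ 0.    0.02 -0.22] [0. 0. 0.] 18.3
-60.0 [-5.998e+01  1.000e-02 -3.000e-02] [0.1  0.38 0.25] [0. 0. 0.] 18.6
-56.0 [-5.6e+01 -1.0e-02 -1.0e-02] [-0.25 -0.04  0.15] [0. 0. 0.] 19.0
-52.0 [-5.199e+01  2.000e-02 -4.000e-02] [0.61 0.06 0.29] [0. 0. 0.] 19.4
```

The nose is in the window with no contact. Continuing to the rolls in finer steps.

```bash
python3 - <<'E'
from feed import *
import json
S=json.load(open("st.json")); b,F0,adj=(np.array(S[k]) for k in("b","F0","adj")); s=S["s"]
while s<-24:
    s+=2 if s<-34 else .5
    manip.servo_line(wpt(np.array([s,0,0])+b+adj),o,vel=.03); manip.sleep(.06)
    F=force()-F0; print(s,loc(tcp()[0]).round(2),F.round(2),adj.round(2),round(manip.current_clock(),1))
    if F[0]<-4 or np.abs(F[1:]).max()>12: print("stop"); break
    for i in (1,2):
        if abs(F[i])>1.5: adj[i]+=np.clip(.15*F[i],-.6,.6)
json.dump(dict(b=b.tolist(),F0=F0.tolist(),adj=adj.tolist(),s=float(s)),open("st.json","w"))
print(manip.current_finger_gap(),manip.current_gripper_force())
E
```

```text
-50.0 [-4.997e+01  1.000e-02 -3.000e-02] [ 0.25 -0.46 -0.37] [0. 0. 0.] 19.8
-48.0 [-4.794e+01  1.000e-02 -2.000e-02] [ 0.34 -0.02  0.48] [0. 0. 0.] 20.1
-46.0 [-4.594e+01 -0.000e+00 -2.000e-02] [ 0.24 -0.46 -0.12] [0. 0. 0.] 20.5
-44.0 [-4.4e+01 -0.0e+00 -1.0e-02] [ 0.14 -0.11 -0.41] [0. 0. 0.] 20.8
-42.0 [-4.198e+01  2.000e-02 -4.000e-02] [ 0.27 -0.59 -0.54] [0. 0. 0.] 21.2
-40.0 [-3.996e+01  1.000e-02 -3.000e-02] [ 0.74  0.28 -0.17] [0. 0. 0.] 21.6
-38.0 [-3.793e+01  1.000e-02 -3.000e-02] [0.2  0.08 0.05] [0. 0. 0.] 21.9
-36.0 [-3.595e+01 -1.000e-02 -1.000e-02] [-0.28 -0.11 -0.57] [0. 0. 0.] 22.3
-34.0 [-3.394e+01  2.000e-02 -4.000e-02] [ 0.33 -0.05  0.03] [0. 0. 0.] 22.6
-33.5 [-3.35e+01 -0.00e+00  1.00e-02] [ 0.11 -0.55 -0.15] [0. 0. 0.] 23.0
-33.0 [-3.295e+01  0.000e+00 -1.000e-02] [ 0.2  -0.13 -0.07] [0. 0. 0.] 23.4
-32.5 [-3.245e+01  0.000e+00 -2.000e-02] [ 0.34 -0.53  0.11] [0. 0. 0.] 23.7
-32.0 [-3.195e+01 -2.000e-02 -1.000e-02] [-0.3   0.01 -0.23] [0. 0. 0.] 24.1
-31.5 [-3.155e+01 -3.000e-02  0.000e+00] [-0.79 -0.03 -0.54] [0. 0. 0.] 24.4
-31.0 [-3.129e+01  3.000e-02 -0.000e+00] [-1.99  0.2  -0.59] [0. 0. 0.] 24.8
-30.5 [-3.109e+01 -1.000e-02  3.000e-02] [-3.65 -0.21 -0.19] [0. 0. 0.] 25.1
-30.0 [-3.091e+01  1.000e-02  6.000e-02] [-5.97  0.08 -0.69] [0. 0. 0.] 25.5
stop
0.020582036492710416 49.99655485153198
```

```bash
python3 - <<'E'
from feed import *
import json
F0=np.array(json.load(open("st.json"))["F0"])
for _ in range(4): manip.sleep(.25); print((force()-F0).round(2),loc(tcp()[0]).round(2))
im,c=shot("e0"); h=cv2.cvtColor(im,cv2.COLOR_RGB2HSV).astype(int)
for y in (125,126,127,128,130,150,200):
    ok=np.where((h[y,280:350,1]<95)&(h[y,280:350,2]>60))[0]; print(y,len(ok),ok.mean()+280 if len(ok) else 0)
t=viewer.get_image("top")[:,:,::-1]; s=viewer.get_image("scene")[:,:,::-1]
cv2.imwrite("pics/e1.png",np.hstack([cv2.resize(t[140:280,120:260],(400,400)),cv2.resize(s[200:360,310:470],(400,400))]))
E
```

```text
[-4.72 -0.22 -0.16] [-3.093e+01  2.000e-02  6.000e-02]
[-5.78  0.29 -0.11] [-3.096e+01  2.000e-02  6.000e-02]
[-5.03  0.21 -0.78] [-3.092e+01  2.000e-02  7.000e-02]
[-5.49 -0.45 -0.28] [-3.095e+01  2.000e-02  4.000e-02]
125 0 0
126 12 327.5
127 41 315.0
128 42 314.5
130 42 314.5
150 41 315.0
200 39 315.0
```

View pics/e1.png

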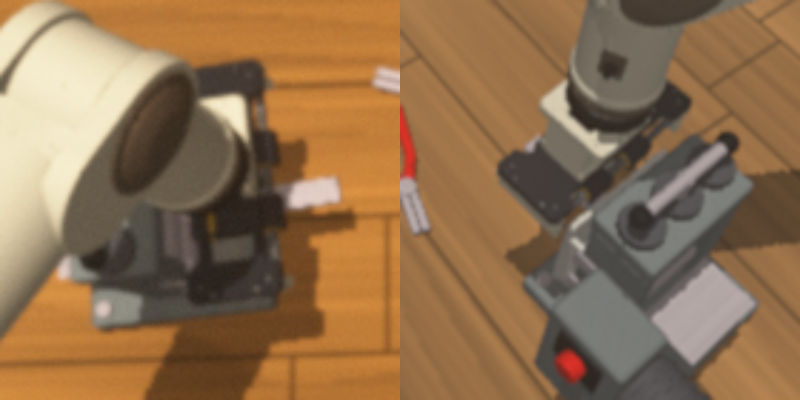

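The gripper sits in front of the guard, with the bar's rear end sticking out behind it at (315,192) in the left crop. The bar has not slipped in the pads, and the push is steady at about 5 N with no side load. I'm handing in.

```bash
python3 -c "
from bench import manip
print(manip.current_clock()); print(manip.hand_in())"
```

```text
26.85
the job is handed in; nothing more can be done
None
```

The job is handed in after 26.9 s of the 51 s: the gripper holds the tapered bar level through the feed window with its nose against the rolls, pushing a steady 5 N or so; contact was read from force and position, since no camera could see the nip.

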